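# Clamp the orange beam offcut until the clutch slips

### The arm

A 6-joint arm with a two-finger parallel gripper is mounted at the origin on the work surface. World frame = base frame: x ahead of the robot, y to its left, z up, the work surface at z = 0. Lengths are in m, angles in rad, forces in N, time in s.
With the tool pointing down it reaches from about 0.225 to 0.875 m from the base axis. Payload 3.4 kg.
Tool frame: the origin (TCP) lies at the very end of the fingers, on their centre line; the grasp point (between the pads) lies 19 mm behind it; z points along the fingers, y is the line along which they close (so a half turn about z gives the same grasp; the last joint's range is limited). The gripper opens to 85 mm and grips with 20 to 120 N. Pads are 22 mm wide; open, the fingers measure 114 mm over their backs; the gripper's body (76 mm by 85 mm) begins 54 mm behind the grasp point. The pads swing forward as they close: fully open they stand 13 mm farther back than shut.
Start: joints at [-1.373, 0.276, 1.505, -0, 1.361, -0.121], TCP at [0.18, -0.546, 0.231] pointing down, gripper open.
Joint ranges: [-2.89, 2.89], [-0.75, 2.08], [0.22, 2.7], [-1.18, 4.32], [0.11, 2.71], [-2.7, 2.7]. Speed limits (rad/s): [2.57, 2.57, 3.14, 3.14, 3.14, 3.14].

### API

Orientations are given as a unit quaternion [w, x, y, z].
In Python, from rig import get_state, optics, sign_off gives the robot as it stands.
- The arm moves only by the tool send_rows, never from a script. Its argument "increments" is a list of rows, each an object with "gripper": the gripper's target within -1 to 1 (shut at 1, half-way at 0, fully open at -1); "linear": the shift along the world's x, y, z in m, a list of three; "delta_rot": the turn, a rotation vector about the world's x, y, z in rad, a list of three. In form: [{"gripper": gripper, "linear": [dx, dy, dz], "delta_rot": [rx, ry, rz]}, ...]. A call has 1 to 8 rows; each row is the pose to reach, as a shift and turn from the pose commanded when the call began; what a row does not reach only later rows make up. A row lasts 1/10 s, in which the tool goes at most 50 mm and 8.59 degrees, less where a joint would pass 70% of its speed; a pose out of reach is approached as far as the arm can. A call with a gripper value outside its range is refused whole. The fingers move at their own pace and stop on an object; "newtons" is the grip in N (left out, the last holds). Time passes only in rows, so rows that repeat a pose let the fingers close. It gives the time, the measured TCP pose, the force, the opening and the grip force at its end, in the units of the state.
- get_state(): the state, without advancing time (a new reading comes with each control period).
- optics.get_image(name): name is "scene" or "top" or "wrist"; returns a dict with "pixels" (400x640x3 uint8, blue, green, red), "K" (3x3 intrinsics, pixels), "rvec" (rotation vector, rad) and "tvec" (3), from world to camera coordinates, as OpenCV has them; the wrist camera has in their place "T_tool_cam" (4x4, takes a point from camera to tool coordinates, whose origin is the TCP and whose axes are the flange's). Camera axes: x right, y down, z forward; pixel columns grow to the right and rows downward; lengths in m; the calibration is good to about 2 mm. A picture is of the moment at which its call begins: read the wrist's pose just before it. There is no depth.
- sign_off(): hands the job in; it is judged then, once.
The state is a dict: "clock": time; "qpos": joint angles; "qd": joint speeds; "effort": joint torques, N m; "position": TCP position; "ee_rot": TCP orientation; "contact_force": force on the tool from outside, world axes, zero at the start; "moment": the same for the moment, N m; "width": finger opening in m; "gripper_force": force on a finger pad.
Only numpy, scipy, OpenCV 4.12 (cv2) and the standard library are available. Lean on these libraries where they do the work, as an engineer would, in place of code of your own. Each camera call takes 0.05 s, during which the arm holds its last target. There are 200 camera calls.

### The job

Get the orange rack-beam offcut ready for drilling: stand it on the bed of the blue bench clamp, its longer side running from the moving jaw to the black-faced stop, and let go of it. Then turn the red T-handle clockwise until its torque clutch slips, and stop there, before the handle has slipped thirty degrees; leave the offcut clamped square against the stop. Do not push the other things on the bench about.

Things in the scene. Friction and masses are not known exactly. Their poses are not given: they have to be found in the camera images.
- beam: Loose orange square-tube steel offcut, about 0.35 kg, standing on end: 38 (its x) x 60 (its y) x 55 high, wall 4, open top and bottom. Origin: centre of its underside; z up. Grip it across its 38 mm (along its x).
- clamp: Bench clamp, fixed to the bench. Dark base plate 130 (x) x 290 (y) x 12 thick; origin: centre of its underside, on the bench; z up. The slide runs along its y, x = 0. Blue stop at the +y end, 60 wide (x), top at z = 54; its black pad (on 30 N/mm springs) faces -y, anywhere from y = +55 to +70: not reported. Gearbox 70 x 70 centred at y = -105, top z = 57. The bed is open at +x and -x.
- jaw: Moving aluminium jaw, 60 wide (x) x 38 high x 18 thick. Origin: middle of the lower edge of its front face, the one that presses on the offcut, 14 above the bench; axes as the clamp's. It starts at clamp y = -20 to -17 and moves toward +y (the stop) 10 mm per radian of clockwise turning. At the start the gap from jaw to pad is 72 to 90 mm. It drags with 8 N and stays where it is left.
- collar: Aluminium disc on the gearbox, 52 across, 12 high, with a yellow line along its x axis. It turns with the screw about the vertical axis at clamp x = 0, y = -105; clockwise seen from above closes the jaw. Origin on that axis, z = 57. With the offcut in, the clutch slips 1.2 to 3.2 rad from the start, depending on where the stop is set.
- handle: Red T-handle. Origin on the axis, z = 69. Bar 70 long (its x) x 16 wide (its y) x 30 high, from 16 to 46 above the origin, on a post 14 across. Grip it across its 16 mm. It drives the collar through a torque clutch: about 0.1 N m turns both; at 0.4 N m it slips: the handle turns on, the collar stands still..
- handle_end (a point): White-marked end of the T-handle, 35 from its axis along its +x, at mid height of the bar. At the start the x axes of handle and collar agree; the angle between them is the slip. When the hand pauses, less torque remains on the handle: within 0.1 N m of zero before, some 0.15 to 0.3 N m once it slips.
- upright: Loose blue tube offcut, same size as the orange one. Not to be moved. Origin: centre of underside.
- roll: Loose brown tape roll lying flat, 90 across, hole 76, 50 high. Not to be moved. Origin: centre of underside.
- roll_far: Second tape roll, same, at the back. Not to be moved.
- canister: Loose white bottle, 68 across, 170 high, at the back. Not to be moved.
- tape_gun: Loose blue hand tape dispenser with wooden handle, about 230 long, 66 high. Not to be moved.
- driver: Loose screwdriver lying at the back. Not to be moved.
Mind the look-alikes: they are no part of the job. Of the things that look like the beam, the middle-sized one is meant.

How it is judged:
By the outcome, as a careful person would: the job done as asked, in the order asked, and still so for the second after the job is handed in, with the robot touching nothing.
It also fails if it takes over 72 s, if anything falls off the work surface, if the arm or the gripper's body presses on something with over 40 N, if the wrist force passes 120 N, or if a joint passes its speed limit or range.

## Working session

There is one attempt and no reset: what is moved stays moved. The work goes in short steps, Python scripts to look and compute and a tool call to move; the robot and the scene stay as the last step left them, time stands still between calls to the robot, and variables do not carry over. Pictures are saved under pics/ and viewed, at most 10 in all, crops included, and the job is handed in when it is done.

Besides the shell and the picture viewer there is one more tool, called after "Call:" as name([rows], argument=value, ...), one row to a line, values as JSON. send_rows: Moves the arm, as the interface text tells. Its arguments: {"type":"object","properties":{"increments":{"type":"array"},"newtons":{"type":"number"}},"required":["increments"]}

```bash
mkdir -p pics; ls
cat > h.py <<'E'
import numpy as np, cv2
from rig import get_state, optics, sign_off
from scipy.spatial.transform import Rotation as R
def grab(name,tag):
    s=get_state(); im=optics.get_image(name)
    cv2.imwrite(f'pics/{tag}.png',im['pixels'])
    if name=='wrist':
        q=s['ee_rot']; T=np.eye(4); T[:3,:3]=R.from_quat([q[1],q[2],q[3],q[0]]).as_matrix(); T[:3,3]=s['position']
        W=T@np.array(im['T_tool_cam'])
    else:
        C=np.eye(4); C[:3,:3]=cv2.Rodrigues(np.array(im['rvec'],float))[0]; C[:3,3]=np.ravel(im['tvec']); W=np.linalg.inv(C)
    np.savez(f'pics/{tag}.npz',K=im['K'],W=W); return im
def ray(tag,u,v):
    d=np.load(f'pics/{tag}.npz'); r=d['W'][:3,:3]@np.linalg.inv(d['K'])@[u,v,1]
    return d['W'][:3,3],r/np.linalg.norm(r)
def atz(tag,u,v,z):
    o,r=ray(tag,u,v); return o+r*(z-o[2])/r[2]
def tri(*obs):
    A=np.zeros((3,3));b=np.zeros(3)
    for t,u,v in obs:
        o,r=ray(t,u,v);P=np.eye(3)-np.outer(r,r);A+=P;b+=P@o
    x=np.linalg.solve(A,b)
    return x,[float(np.linalg.norm(np.cross(x-ray(*o)[0],ray(*o)[1]))) for o in obs]
def proj(tag,p):
    d=np.load(f'pics/{tag}.npz');c=np.linalg.inv(d['W'])@np.r_[p,1];k=d['K']@c[:3];return k[:2]/k[2]
E
python3 - <<'E'
from h import *
np.set_printoptions(precision=4,suppress=True)
for n in('scene','top','wrist'): grab(n,n+'0')
for n in('scene','top','wrist'): print(n,np.load(f'pics/{n}0.npz')['W'],np.load(f'pics/{n}0.npz')['K'][0,0])
print(get_state())
E
```

```text
pics
scene [[-0.391   0.7354 -0.5534  1.2305]
 [ 0.9203  0.3065 -0.2429  0.3256]
 [-0.009  -0.6043 -0.7967  1.0828]
 [ 0.      0.      0.      1.    ]] 487.00222185991004
top [[ 0.0254 -0.9907  0.1339  0.4154]
 [-0.9996 -0.027  -0.0101  0.0349]
 [ 0.0137 -0.1336 -0.9909  1.0832]
 [ 0.      0.      0.      1.    ]] 389.4125344940726
wrist [[ 0.3125 -0.9083 -0.2781  0.2515]
 [-0.9499 -0.2995 -0.0894 -0.5219]
 [-0.0021  0.2921 -0.9564  0.374 ]
 [ 0.      0.      0.      1.    ]] 360.0245263314683
{'clock': 0.15, 'qpos': array([-1.373 ,  0.2765,  1.5058,  0.    ,  1.3607, -0.121 ]), 'qd': array([ 0.0019, -0.0032, -0.0046, -0.0002, -0.0011,  0.0007]), 'effort': array([  0.0014, -41.7146, -24.603 ,  -0.0002,   0.0076,   0.    ]), 'position': array([ 0.1802, -0.5456,  0.2306]), 'ee_rot': array([-0.0007,  0.9873,  0.1587, -0.    ]), 'contact_force': array([-0.4584, -0.256 ,  0.0593]), 'moment': array([-0.0521, -0.0082, -0.0119]), 'gripper_force': 0.0, 'width': 0.08535398648672644}
```

View pics/top0.png

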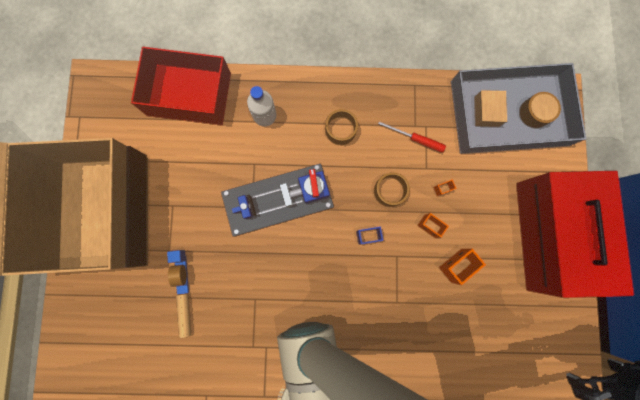

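View pics/scene0.png

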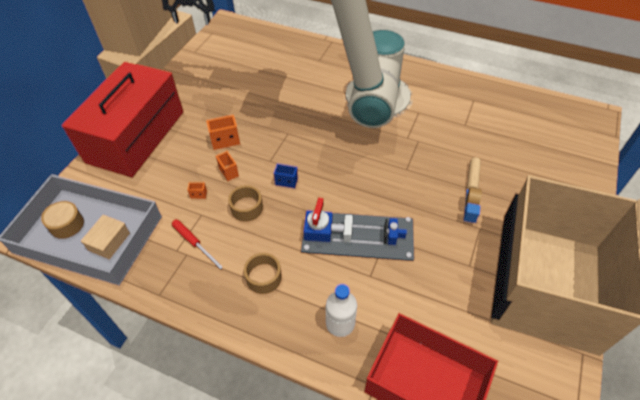

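The top view shows the three orange tubes, with the middle-sized one at about (433,225). The clamp is centred near (277,200), with its handle at (313,183). In the scene view the beam is at (228,166) and the handle at (318,212). I'll enlarge both.

Run:
```python
from h import *
t=cv2.imread('pics/top0.png');s=cv2.imread('pics/scene0.png')
def c(i,x,y,w,h,k): return cv2.resize(i[y:y+h,x:x+w],None,fx=k,fy=k,interpolation=cv2.INTER_CUBIC)
a=c(t,215,158,125,85,4)      #500x340
b=c(t,410,205,50,40,6)       #300x240
d=c(s,295,190,125,75,4)      #500x300... 
e=c(s,205,145,50,40,6)
o=np.zeros((600,800,3),np.uint8)
o[:300,:500]=a[:300];o[:240,500:]=b;o[300:600,:500]=d;o[300:540,500:]=e
cv2.imwrite('pics/comp.png',o)
```

```text
(no output)
```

View pics/comp.png

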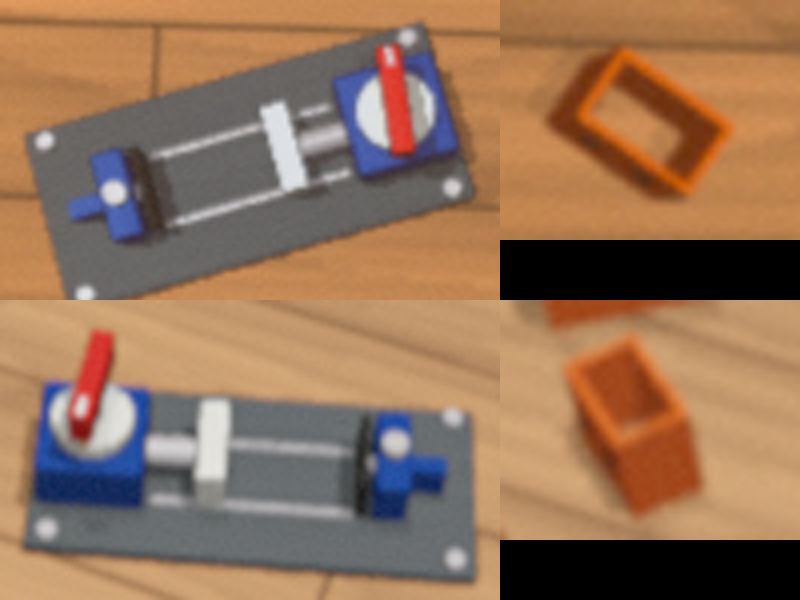

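The composite shows the beam's top rim corners, the clamp's bolts, the jaw (white bar) and the red handle with its white mark, each in both views. I'll compute positions from these.

Run:
```python
from h import *
np.set_printoptions(precision=4,suppress=True)
T=lambda x,y:('top0',215+(x+.5)/4-.5,158+(y+.5)/4-.5)
S=lambda x,y:('scene0',295+(x+.5)/4-.5,190+(y-300+.5)/4-.5)
TB=lambda x,y:('top0',410+(x-500+.5)/6-.5,205+(y+.5)/6-.5)
SB=lambda x,y:('scene0',205+(x-500+.5)/6-.5,145+(y-300+.5)/6-.5)
tb=[(627,48),(732,128),(687,196),(578,115)]
sb=[(632,338),(690,412),(625,440),(568,366)]
print('beam top z=.055'); P=[]
for p in tb: P.append(atz(*TB(*p),.055)); print(P[-1])
print('mean',np.mean(P,0))
Q=[atz(*SB(*p),.055) for p in sb];print(np.array(Q),np.mean(Q,0))
tm=np.mean(tb,0);sm=np.mean(sb,0);print('tri centre',tri(TB(*tm),SB(*sm)))
for L in(P,Q):
  L=np.array(L); print('edges',[ (float(np.linalg.norm(L[(i+1)%4]-L[i])), float(np.degrees(np.arctan2(*(L[(i+1)%4]-L[i])[1::-1])))) for i in range(4)])
print('bolts')
bt=np.array([atz(*T(*p),.014) for p in [(45,141),(407,37),(452,187),(85,294)]]);print(bt,bt.mean(0))
bs=np.array([atz(*S(*p),.014) for p in [(453,416),(455,558),(46,528)]]);print(bs,'centre diag',(bs[0]+bs[2])/2)
print('corner',np.array([atz(*T(*p),.012) for p in [(25,133),(422,22),(475,200)]]))
print('tri bolt', [tri(T(*a),S(*b)) for a,b in [((45,141),(455,558)),((85,294),(453,416)),((407,37),(46,528))]])
print('handle end top centre',tri(T(389,50),S(79,423)),'other end',tri(T(403,153),S(103,333)))
print('jaw top corners', tri(T(272,104),S(211,500)),tri(T(297,188),S(216,400)))
```

```text
beam top z=.055
[ 0.5188 -0.2799  0.055 ]
[ 0.4846 -0.326   0.055 ]
[ 0.4542 -0.3055  0.055 ]
[ 0.4885 -0.2578  0.055 ]
mean [ 0.4865 -0.2923  0.055 ]
[[ 0.4566 -0.3037  0.055 ]
 [ 0.4875 -0.255   0.055 ]
 [ 0.5144 -0.2746  0.055 ]
 [ 0.4842 -0.3228  0.055 ]] [ 0.4857 -0.289   0.055 ]
tri centre (array([ 0.4859, -0.2907,  0.0548]), [0.0016568865872195774, 0.001656886587219357])
edges [(0.05738424198149926, -126.6221225202848), (0.036664538891408915, 146.0593827159431), (0.058799148069103746, 54.238249947815035), (0.0375085633316538, -36.15310589133165)]
edges [(0.057650806136283365, 57.615919026303914), (0.03328512198203434, -36.00540373036963), (0.05698608075261479, -122.07736753522622), (0.03355449180819153, 145.1617507017385)]
bolts
[[ 0.5625  0.2755  0.014 ]
 [ 0.6428  0.0272  0.014 ]
 [ 0.5381 -0.0066  0.014 ]
 [ 0.4578  0.2423  0.014 ]] [0.5503 0.1346 0.014 ]
[[0.455  0.242  0.014 ]
 [0.5602 0.275  0.014 ]
 [0.6399 0.0267 0.014 ]] centre diag [0.5475 0.1343 0.014 ]
corner [[ 0.568   0.29    0.012 ]
 [ 0.6543  0.0169  0.012 ]
 [ 0.5297 -0.0228  0.012 ]]
tri bolt [(array([0.562 , 0.275 , 0.0168]), [0.0001559963903933762, 0.00015599639039336018]), (array([0.4576, 0.2419, 0.0174]), [0.00031940012124133236, 0.00031940012124134765]), (array([0.642 , 0.0274, 0.0176]), [0.0002675549144069345, 0.00026755491440693123])]
handle end top centre (array([0.6143, 0.0397, 0.1055]), [0.0006737465335001894, 0.0006737465335001367]) other end (array([0.5479, 0.0284, 0.1098]), [0.00010926398257909675, 0.00010926398257906167])
jaw top corners (array([0.5897, 0.1192, 0.0307]), [0.0008541346808009142, 0.0008541346808010077]) (array([0.5299, 0.0988, 0.0522]), [0.0008916460097722558, 0.0008916460097722487])
```

Call:
send_rows([
  {"gripper": -1,"linear": [0.306,0.255,-0.02],"delta_rot": [0,0,0.64]},
  {"gripper": -1,"linear": [0.306,0.255,-0.02],"delta_rot": [0,0,0.64]},
  {"gripper": -1,"linear": [0.306,0.255,-0.02],"delta_rot": [0,0,0.64]},
  {"gripper": -1,"linear": [0.306,0.255,-0.02],"delta_rot": [0,0,0.64]},
  {"gripper": -1,"linear": [0.306,0.255,-0.02],"delta_rot": [0,0,0.64]},
  {"gripper": -1,"linear": [0.306,0.255,-0.02],"delta_rot": [0,0,0.64]},
  {"gripper": -1,"linear": [0.306,0.255,-0.02],"delta_rot": [0,0,0.64]},
  {"gripper": -1,"linear": [0.306,0.255,-0.02],"delta_rot": [0,0,0.64]},
])

```text
clock: 0.95
position: [0.4875, -0.2893, 0.2111]
ee_rot: [-0.0, 0.887, 0.461, -0.0]
contact_force: [1.8, -0.8, 0.6]
width: 0.0856
gripper_force: 0.0
```

Call:
send_rows([
  {"gripper": -1,"linear": [0,0,0],"delta_rot": [0,0,0]},
  {"gripper": -1,"linear": [0,0,0],"delta_rot": [0,0,0]},
  {"gripper": -1,"linear": [0,0,0],"delta_rot": [0,0,0]},
])

```text
clock: 1.25
position: [0.4854, -0.2916, 0.2111]
ee_rot: [-0.0, 0.887, 0.461, -0.001]
contact_force: [-0.2, 0.5, -0.9]
width: 0.0853
gripper_force: 0.0
```

Run:
```python
from h import *
s=get_state();print(s['clock'],s['position'],s['ee_rot'],s['qpos'])
grab('wrist','w1'); print(np.load('pics/w1.npz')['W'].round(3))
```

```text
1.25 [ 0.48538527 -0.29164205  0.21109548] [-1.08533253e-04  8.87390732e-01  4.61017783e-01 -5.30734754e-04] [-6.63340704e-01  2.75172833e-01  1.55712554e+00 -9.06083326e-04
  1.30993271e+00 -5.05941498e-02]
[[ 0.818 -0.55  -0.169  0.529]
 [-0.576 -0.782 -0.239 -0.23 ]
 [-0.001  0.293 -0.956  0.354]
 [ 0.     0.     0.     1.   ]]
```

View pics/w1.png

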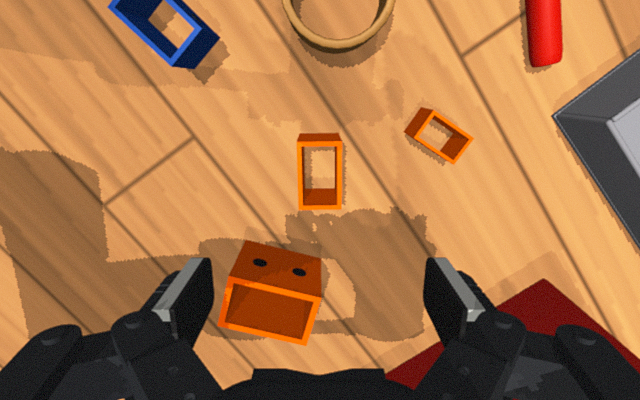

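The wrist view shows the beam's top rim with corners at about (298,143), (343,141), (344,208) and (299,209). The big tube is at (270,290) and the small one at (440,135).

Run:
```python
from h import *
np.set_printoptions(precision=4,suppress=True)
c=[(298,143),(343,141),(344,208),(299,209)]
for z in(.055,): 
  P=np.array([atz('w1',*p,z) for p in c]);print(P,P.mean(0))
  print([(float(np.linalg.norm(P[(i+1)%4]-P[i])),float(np.degrees(np.arctan2(*(P[(i+1)%4]-P[i])[1::-1])))) for i in range(4)])
T=('top0',410+(656-500+.5)/6-.5,205+(121.75+.5)/6-.5)
print(tri(('w1',*np.mean(c,0)),T), proj('w1',[.486,-.291,.055]))
# big tube rim
print(np.array([atz('w1',*p,.09) for p in [(231,281),(321,297),(306,344),(221,325)]]))
```

```text
[[ 0.4882 -0.2584  0.055 ]
 [ 0.5198 -0.2786  0.055 ]
 [ 0.4875 -0.328   0.055 ]
 [ 0.4546 -0.3059  0.055 ]] [ 0.4875 -0.2927  0.055 ]
[(0.03750095582158144, -32.589189559814926), (0.05898712817008561, -123.13369080737927), (0.03961942165320468, 146.22372974833613), (0.05822494469582857, 54.78197603103725)]
(array([ 0.487 , -0.2936,  0.0497]), [0.00046756514457826746, 0.00046756514457812646]) [318.4012 175.5877]
[[ 0.38   -0.3157  0.09  ]
 [ 0.4323 -0.3711  0.09  ]
 [ 0.3943 -0.4023  0.09  ]
 [ 0.3457 -0.3441  0.09  ]]
```

Call:
send_rows([
  {"gripper": -1,"linear": [0.001,-0.001,-0.05],"delta_rot": [0,0,0.02]},
  {"gripper": -1,"linear": [0.001,-0.001,-0.09],"delta_rot": [0,0,0.02]},
  {"gripper": -1,"linear": [0.001,-0.001,-0.13],"delta_rot": [0,0,0.02]},
  {"gripper": -1,"linear": [0.001,-0.001,-0.165],"delta_rot": [0,0,0.02]},
  {"gripper": -1,"linear": [0.001,-0.001,-0.185],"delta_rot": [0,0,0.02]},
  {"gripper": -1,"linear": [0.001,-0.001,-0.191],"delta_rot": [0,0,0.02]},
  {"gripper": -1,"linear": [0.001,-0.001,-0.191],"delta_rot": [0,0,0.02]},
])

```text
clock: 2.0
position: [0.4862, -0.2929, 0.0199]
ee_rot: [-0.001, 0.883, 0.469, -0.0]
contact_force: [0.4, -0.5, -0.1]
width: 0.0853
gripper_force: 0.0
```

Call:
send_rows([
  {"gripper": 1,"linear": [0,0,0],"delta_rot": [0,0,0]},
  {"gripper": 1,"linear": [0,0,0],"delta_rot": [0,0,0]},
  {"gripper": 1,"linear": [0,0,0],"delta_rot": [0,0,0]},
  {"gripper": 1,"linear": [0,0,0],"delta_rot": [0,0,0]},
  {"gripper": 1,"linear": [0,0,0],"delta_rot": [0,0,0]},
  {"gripper": 1,"linear": [0,0,0],"delta_rot": [0,0,0]},
  {"gripper": 1,"linear": [0,0,0],"delta_rot": [0,0,0]},
  {"gripper": 1,"linear": [0,0,0],"delta_rot": [0,0,0]},
], newtons=40)

```text
clock: 2.8
position: [0.4874, -0.2922, 0.0216]
ee_rot: [0.001, 0.883, 0.47, 0.0]
contact_force: [-1.2, 1.3, 5.5]
width: 0.0377
gripper_force: 41.7
```

Call:
send_rows([
  {"gripper": 1,"linear": [0,0,0.03],"delta_rot": [0,0,0]},
  {"gripper": 1,"linear": [0,0,0.08],"delta_rot": [0,0,0]},
  {"gripper": 1,"linear": [0,0,0.13],"delta_rot": [0,0,0]},
  {"gripper": 1,"linear": [0.002,0.02,0.16],"delta_rot": [0,0,0.03]},
  {"gripper": 1,"linear": [0.007,0.06,0.16],"delta_rot": [0,0,0.12]},
  {"gripper": 1,"linear": [0.014,0.105,0.16],"delta_rot": [0,0,0.22]},
  {"gripper": 1,"linear": [0.02,0.15,0.16],"delta_rot": [0,0,0.32]},
  {"gripper": 1,"linear": [0.026,0.195,0.16],"delta_rot": [0,0,0.42]},
])

```text
clock: 3.6
position: [0.5124, -0.095, 0.1797]
ee_rot: [-0.001, 0.764, 0.645, -0.0]
contact_force: [0.1, 0.1, -4.4]
width: 0.0376
gripper_force: 42.5
```

Call:
send_rows([
  {"gripper": 1,"linear": [0.006,0.045,0],"delta_rot": [0,0,0.1]},
  {"gripper": 1,"linear": [0.012,0.09,0],"delta_rot": [0,0,0.2]},
  {"gripper": 1,"linear": [0.018,0.135,0],"delta_rot": [0,0,0.3]},
  {"gripper": 1,"linear": [0.024,0.18,0],"delta_rot": [0,0,0.4]},
  {"gripper": 1,"linear": [0.028,0.22,0],"delta_rot": [0,0,0.46]},
  {"gripper": 1,"linear": [0.03,0.245,0],"delta_rot": [0,0,0.484]},
  {"gripper": 1,"linear": [0.03,0.25,0],"delta_rot": [0,0,0.484]},
  {"gripper": 1,"linear": [0.03,0.25,0],"delta_rot": [0,0,0.484]},
])

```text
clock: 4.4
position: [0.5423, 0.1537, 0.1795]
ee_rot: [-0.001, 0.588, 0.809, -0.001]
contact_force: [0.3, 0.3, -5.5]
width: 0.0374
gripper_force: 42.5
```

Run:
```python
from h import *
s=get_state();print(s['clock'],s['position'],s['ee_rot'],s['qpos'],s['width'])
im=grab('wrist','w2')
cv2.imwrite('pics/w2b.png',cv2.resize(im['pixels'],(800,500),interpolation=cv2.INTER_CUBIC))
```

```text
4.4 [0.54231489 0.15367843 0.17949282] [-5.20239530e-04  5.87853575e-01  8.08966799e-01 -7.88090361e-04] [ 1.52952046e-01  2.93659405e-01  1.61230619e+00 -4.08773676e-04
  1.23747580e+00 -1.60903561e-01] 0.037371848074210345
```

View pics/w2b.png

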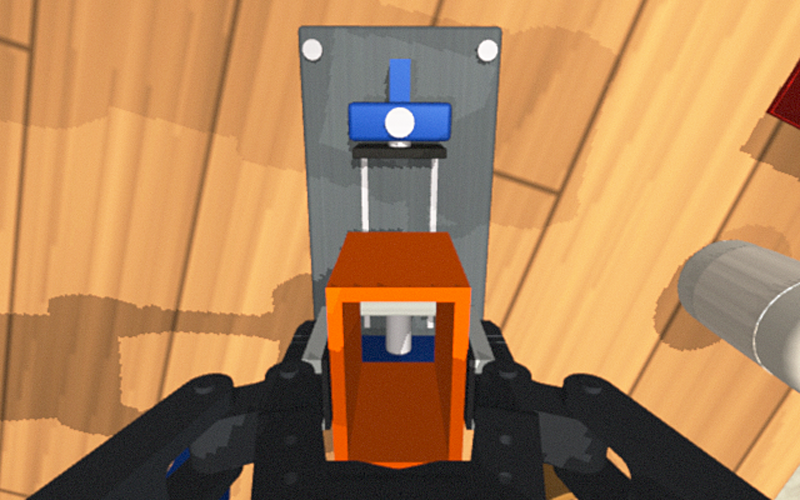

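The wrist view has the beam well lined up with the clamp. The pad's front edge is at about (355..445,157), the far plate corners at (299,27) and (502,27), and the beam's lower far edge at row 232.

Run:
```python
from h import *
np.set_printoptions(precision=4,suppress=True)
f=lambda u,v,z:atz('w2',u*.8,v*.8,z)
a,b=f(299,27,.012),f(502,27,.012);d=b-a
print(a,b,np.linalg.norm(d),np.degrees(np.arctan2(d[1],d[0])))
b1,b2=f(312,50,.015),f(487,50,.015);print('bolts',b1,b2)
th=np.radians(17.85)
xc=np.array([np.cos(th),np.sin(th)]);yc=np.array([-xc[1],xc[0]])
m=((a+b)/2)[:2]; c=m-.145*yc; print('centre from far edge',c)
def cl(p,c): p=p[:2]-c; return p@xc,p@yc
for cc in (c,np.array([.549,.1345])):
  print('pad',[cl(f(u,157,z),cc) for u in(355,445) for z in(.045,.054)])
  for z in (.159,): print('beam low far edge',[cl(f(u,232,z),cc) for u in(349,448)])
  print('jaw seen',[cl(f(u,302,.052),cc) for u in(361,436)], 'tcp',cl(np.array([.5423,.1537]),cc))
T=lambda x,y:('top0',215+(x+.5)/4-.5,158+(y+.5)/4-.5)
S=lambda x,y:('scene0',295+(x+.5)/4-.5,190+(y-300+.5)/4-.5)
print('jaw front top, top view',[cl(atz(*T(*p),.052),c) for p in[(262,106),(284,190)]],'scene',[cl(atz(*S(*p),.052),c) for p in[(231,401),(227,460)]])
print('handle',tri(T(389,50),S(79,423))[0])
```

```text
[0.4457 0.2512 0.012 ] [0.5674 0.2906 0.012 ] 0.12787517385760766 17.919539786525057
bolts [0.4575 0.2406 0.015 ] [0.5628 0.2747 0.015 ]
centre from far edge [0.551  0.1329]
pad [(np.float64(-0.02759855091658213), np.float64(0.0675930750002956)), (np.float64(-0.026738305172475538), np.float64(0.06855369246781103)), (np.float64(0.027295870258348936), np.float64(0.06768976202653353)), (np.float64(0.026378611325802426), np.float64(0.06864724872706696))]
beam low far edge [(np.float64(-0.01970210984511535), np.float64(0.05175641389502604)), (np.float64(0.017712127850951775), np.float64(0.051835762878939796))]
jaw seen [(np.float64(-0.02544784578406015), np.float64(-0.025533143279413285)), (np.float64(0.02370924176407504), np.float64(-0.025410708299091))] tcp (np.float64(-0.0018887485870093803), np.float64(0.022488407742492614))
pad [(np.float64(-0.02620197877713799), np.float64(0.06543414738751763)), (np.float64(-0.025341733033031406), np.float64(0.06639476485503304)), (np.float64(0.028692442397793068), np.float64(0.06553083441375555)), (np.float64(0.02777518346524656), np.float64(0.06648832111428898))]
beam low far edge [(np.float64(-0.01830553770567122), np.float64(0.04959748628224806)), (np.float64(0.019108699990395907), np.float64(0.049676835266161824))]
jaw seen [(np.float64(-0.024051273644616015), np.float64(-0.02769207089219126)), (np.float64(0.025105813903519167), np.float64(-0.02756963591186897))] tcp (np.float64(-0.0004921764475652464), np.float64(0.020329480129714642))
jaw front top, top view [(np.float64(0.0293313586397122), np.float64(-0.01944499374203698)), (np.float64(-0.029291018929137155), np.float64(-0.01818094872328618))] scene [(np.float64(-0.030654914038326635), np.float64(-0.01533036253901214)), (np.float64(0.01543443354644438), np.float64(-0.015583709190135792))]
handle [0.6143 0.0397 0.1055]
```

Call:
send_rows([
  {"gripper": 1,"linear": [0,0.003,-0.03],"delta_rot": [0,0,0]},
  {"gripper": 1,"linear": [0,0.003,-0.07],"delta_rot": [0,0,0]},
  {"gripper": 1,"linear": [0,0.003,-0.105],"delta_rot": [0,0,0]},
  {"gripper": 1,"linear": [0,0.003,-0.125],"delta_rot": [0,0,0]},
  {"gripper": 1,"linear": [0,0.003,-0.135],"delta_rot": [0,0,0]},
  {"gripper": 1,"linear": [0,0.003,-0.14],"delta_rot": [0,0,0]},
  {"gripper": 1,"linear": [0,0.003,-0.142],"delta_rot": [0,0,0]},
])

```text
clock: 5.15
position: [0.5439, 0.1553, 0.0387]
ee_rot: [0.0, 0.589, 0.808, 0.0]
contact_force: [0.9, 0.5, -4.0]
width: 0.0375
gripper_force: 42.3
```

Call:
send_rows([
  {"gripper": 1,"linear": [0,0,-0.001],"delta_rot": [0,0,0]},
  {"gripper": 1,"linear": [0,0,-0.002],"delta_rot": [0,0,0]},
  {"gripper": 1,"linear": [0,0,-0.002],"delta_rot": [0,0,0]},
])

```text
clock: 5.45
position: [0.5437, 0.156, 0.0371]
ee_rot: [0.001, 0.589, 0.808, 0.001]
contact_force: [0.3, 0.4, -5.2]
width: 0.0376
gripper_force: 42.3
```

Call:
send_rows([
  {"gripper": 1,"linear": [0,0,-0.0015],"delta_rot": [0,0,0]},
  {"gripper": 1,"linear": [0,0,-0.0015],"delta_rot": [0,0,0]},
])

```text
clock: 5.65
position: [0.5432, 0.156, 0.035]
ee_rot: [0.0, 0.589, 0.808, 0.0]
contact_force: [-0.5, 0.3, -4.8]
width: 0.0375
gripper_force: 42.4
```

Call:
send_rows([
  {"gripper": 1,"linear": [0,0,-0.001],"delta_rot": [0,0,0]},
  {"gripper": 1,"linear": [0,0,-0.001],"delta_rot": [0,0,0]},
])

```text
clock: 5.85
position: [0.5431, 0.156, 0.0337]
ee_rot: [-0.0, 0.589, 0.808, -0.0]
contact_force: [-0.3, 0.2, -4.9]
width: 0.0373
gripper_force: 42.4
```

Call:
send_rows([
  {"gripper": 1,"linear": [0,0,-0.001],"delta_rot": [0,0,0]},
  {"gripper": 1,"linear": [0,0,-0.001],"delta_rot": [0,0,0]},
])

```text
clock: 6.05
position: [0.5432, 0.156, 0.0336]
ee_rot: [0.0, 0.589, 0.808, 0.0]
contact_force: [-2.4, -0.1, 2.3]
width: 0.0375
gripper_force: 43.3
```

Call:
send_rows([
  {"gripper": -1,"linear": [0,0,0.0005],"delta_rot": [0,0,0]},
  {"gripper": -1,"linear": [0,0,0.0005],"delta_rot": [0,0,0]},
  {"gripper": -1,"linear": [0,0,0.0005],"delta_rot": [0,0,0]},
  {"gripper": -1,"linear": [0,0,0.0005],"delta_rot": [0,0,0]},
  {"gripper": -1,"linear": [0,0,0.0005],"delta_rot": [0,0,0]},
  {"gripper": -1,"linear": [0,0,0.0005],"delta_rot": [0,0,0]},
  {"gripper": -1,"linear": [0,0,0.0005],"delta_rot": [0,0,0]},
])

```text
clock: 6.75
position: [0.5432, 0.1559, 0.0333]
ee_rot: [0.0, 0.589, 0.808, 0.0]
contact_force: [-1.1, 0.5, -0.2]
width: 0.0854
gripper_force: 0.0
```

Call:
send_rows([
  {"gripper": -1,"linear": [0,0,0.03],"delta_rot": [0,0,0]},
  {"gripper": -1,"linear": [0,0,0.075],"delta_rot": [0,0,0]},
  {"gripper": -1,"linear": [0,0,0.12],"delta_rot": [0,0,0.05]},
  {"gripper": -1,"linear": [0,0,0.155],"delta_rot": [0,0,0.15]},
  {"gripper": -1,"linear": [0.008,-0.025,0.167],"delta_rot": [0,0,0.29]},
  {"gripper": -1,"linear": [0.018,-0.055,0.167],"delta_rot": [0,0,0.43]},
  {"gripper": -1,"linear": [0.027,-0.085,0.167],"delta_rot": [0,0,0.57]},
  {"gripper": -1,"linear": [0.034,-0.11,0.167],"delta_rot": [0,0,0.71]},
])

```text
clock: 7.55
position: [0.5776, 0.0445, 0.2006]
ee_rot: [0.0, 0.268, 0.963, -0.0]
contact_force: [0.2, -0.1, -0.1]
width: 0.0856
gripper_force: 0.0
```

Call:
send_rows([
  {"gripper": -1,"linear": [0.004,-0.011,0],"delta_rot": [0,0,0.14]},
  {"gripper": -1,"linear": [0.004,-0.011,0],"delta_rot": [0,0,0.28]},
  {"gripper": -1,"linear": [0.004,-0.011,0],"delta_rot": [0,0,0.42]},
  {"gripper": -1,"linear": [0.004,-0.011,0],"delta_rot": [0,0,0.56]},
  {"gripper": -1,"linear": [0.004,-0.011,0],"delta_rot": [0,0,0.69]},
  {"gripper": -1,"linear": [0.004,-0.011,0],"delta_rot": [0,0,0.72]},
  {"gripper": -1,"linear": [0.004,-0.011,0],"delta_rot": [0,0,0.72]},
  {"gripper": -1,"linear": [0.004,-0.011,0],"delta_rot": [0,0,0.72]},
])

```text
clock: 8.35
position: [0.5812, 0.035, 0.2003]
ee_rot: [-0.0, -0.085, 0.996, 0.0]
contact_force: [0.2, -0.1, 0.0]
width: 0.0854
gripper_force: 0.0
```

Run:
```python
from h import *
s=get_state();print(s['clock'],s['position'],s['ee_rot'],s['qpos'],s['width'])
im=grab('wrist','w3')
cv2.imwrite('pics/w3b.png',cv2.resize(im['pixels'],(800,500),interpolation=cv2.INTER_CUBIC))
```

```text
8.35 [0.58115926 0.03495514 0.20029282] [-4.31175972e-05 -8.46385966e-02  9.96411713e-01  5.87525921e-05] [-5.94758037e-02  3.05283795e-01  1.54080061e+00  1.07953731e-04
  1.29561048e+00 -1.79978143e+00] 0.08536049414238353
```

View pics/w3b.png

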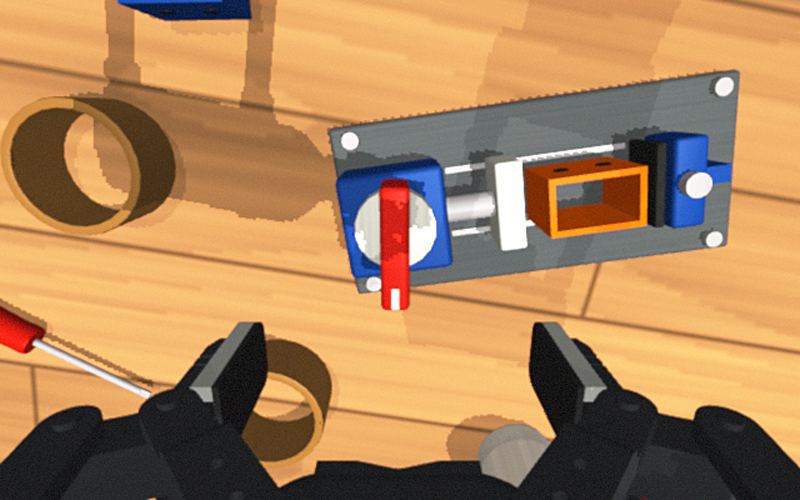

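The wrist view shows the beam standing between jaw and pad. The red bar's top runs from (382..409,181) to (381..409,309), with the white end nearest the gripper.

Run:
```python
from h import *
np.set_printoptions(precision=4,suppress=True)
f=lambda u,v,z:atz('w3',u*.8,v*.8,z)
a=(f(382,181,.115)+f(409,181,.115))/2; b=(f(381,308,.115)+f(409,309,.115))/2
d=b-a; print(a,b,(a+b)/2,np.linalg.norm(d),np.degrees(np.arctan2(d[1],d[0])))
th=np.radians(17.85); xc=np.array([np.cos(th),np.sin(th)]);yc=np.array([-xc[1],xc[0]])
c=np.mean([f(*p,.015)[:2] for p in[(349,141),(724,87),(713,240),(373,284)]],0);print('clamp centre',c,'axis',c-.105*yc)
P=np.array([f(*p,.067)[:2] for p in[(525,166),(648,163),(647,228),(551,237)]])
print('beam',[( ((p-c)@xc).round(4),((p-c)@yc).round(4)) for p in P])
e=f(350,141,.015)-f(724,87,.015);print(np.degrees(np.arctan2(-e[1],-e[0]))-90)
```

```text
[0.5445 0.028  0.115 ] [0.6146 0.0396 0.115 ] [0.5796 0.0338 0.115 ] 0.0710942125321143 9.356124468130217
clamp centre [0.5508 0.1347] axis [0.5829 0.0347]
beam [(np.float64(-0.0289), np.float64(-0.0212)), (np.float64(-0.02), np.float64(0.0531)), (np.float64(0.0214), np.float64(0.0532)), (np.float64(0.0187), np.float64(-0.0075))]
17.656126163972402
```

Call:
send_rows([
  {"gripper": -1,"linear": [0,-0.0005,-0.04],"delta_rot": [0,0,-0.005]},
  {"gripper": -1,"linear": [0,-0.0005,-0.08],"delta_rot": [0,0,-0.005]},
  {"gripper": -1,"linear": [0,-0.0005,-0.105],"delta_rot": [0,0,-0.005]},
  {"gripper": -1,"linear": [0,-0.0005,-0.118],"delta_rot": [0,0,-0.005]},
  {"gripper": -1,"linear": [0,-0.0005,-0.118],"delta_rot": [0,0,-0.005]},
])

```text
clock: 8.9
position: [0.5801, 0.0345, 0.0807]
ee_rot: [-0.002, -0.083, 0.997, 0.0]
contact_force: [-0.7, -0.7, 0.6]
width: 0.0855
gripper_force: 0.0
```

Call:
send_rows([
  {"gripper": 1,"linear": [0,0,0],"delta_rot": [0,0,0]},
  {"gripper": 1,"linear": [0,0,0],"delta_rot": [0,0,0]},
  {"gripper": 1,"linear": [0,0,0],"delta_rot": [0,0,0]},
  {"gripper": 1,"linear": [0,0,0],"delta_rot": [0,0,0]},
  {"gripper": 1,"linear": [0,0,0],"delta_rot": [0,0,0]},
  {"gripper": 1,"linear": [0,0,0],"delta_rot": [0,0,0]},
  {"gripper": 1,"linear": [0,0,0],"delta_rot": [0,0,0]},
  {"gripper": 1,"linear": [0,0,0],"delta_rot": [0,0,0]},
], newtons=80)

```text
clock: 9.7
position: [0.5818, 0.0335, 0.0834]
ee_rot: [0.001, -0.083, 0.997, -0.001]
contact_force: [-0.1, -3.6, 6.0]
width: 0.0147
gripper_force: 78.4
```

Run:
```python
from h import *
s=get_state();print(s)
```

```text
{'clock': 9.7, 'qpos': array([-6.09529472e-02,  4.04097136e-01,  1.70546274e+00, -1.72863880e-03,
        1.03029431e+00, -1.79754817e+00]), 'qd': array([-0.0011633 , -0.00079094,  0.00076185,  0.00191199, -0.00213832,
       -0.00075714]), 'effort': array([  1.90635435, -41.70472026, -18.87866378,   1.03318233,
        -0.26442203,   0.075082  ]), 'position': array([0.58180365, 0.03348121, 0.08338363]), 'ee_rot': array([ 7.53957513e-04, -8.32470464e-02,  9.96528286e-01, -8.58449067e-04]), 'contact_force': array([-0.08576504, -3.60226385,  5.95492854]), 'moment': array([-0.48939191,  0.18064451,  0.04860893]), 'gripper_force': 78.41328263282776, 'width': 0.01467674391833362}
```

Call:
send_rows([
  {"gripper": 1,"linear": [0.0005,-0.0005,0.001],"delta_rot": [0,0,-0.05]},
  {"gripper": 1,"linear": [0.0005,-0.0005,0.001],"delta_rot": [0,0,-0.15]},
  {"gripper": 1,"linear": [0.0005,-0.0005,0.001],"delta_rot": [0,0,-0.25]},
  {"gripper": 1,"linear": [0.0005,-0.0005,0.001],"delta_rot": [0,0,-0.35]},
  {"gripper": 1,"linear": [0.0005,-0.0005,0.001],"delta_rot": [0,0,-0.45]},
  {"gripper": 1,"linear": [0.0005,-0.0005,0.001],"delta_rot": [0,0,-0.55]},
  {"gripper": 1,"linear": [0.0005,-0.0005,0.001],"delta_rot": [0,0,-0.6]},
  {"gripper": 1,"linear": [0.0005,-0.0005,0.001],"delta_rot": [0,0,-0.6]},
])

```text
clock: 10.5
position: [0.5818, 0.0332, 0.0834]
ee_rot: [0.0, 0.215, 0.977, -0.001]
contact_force: [-0.3, -3.4, 1.7]
width: 0.0148
gripper_force: 78.4
```

```bash
cat > st.py <<'E'
from h import *
np.set_printoptions(precision=3,suppress=True)
s=get_state();q=s['ee_rot'];e=R.from_quat([q[1],q[2],q[3],q[0]]).as_matrix()
print(s['clock'],s['position'],'F',s['contact_force'],'M',s['moment'],'j6',s['qpos'][5],'tau6',s['effort'][5],'yaw',np.degrees(np.arctan2(e[1,1],e[0,1])))
E
python3 st.py
```

```text
10.5 [0.582 0.033 0.083] F [-0.299 -3.411  1.692] M [-0.61  -0.001 -0.084] j6 -1.1982034585278687 tau6 0.13438273686915636 yaw 65.15731789578784
```

Call:
send_rows([
  {"gripper": 1,"linear": [0,-0.0005,0],"delta_rot": [0,0,-0.1]},
  {"gripper": 1,"linear": [0,-0.0005,0],"delta_rot": [0,0,-0.2]},
  {"gripper": 1,"linear": [0,-0.0005,0],"delta_rot": [0,0,-0.3]},
  {"gripper": 1,"linear": [0,-0.0005,0],"delta_rot": [0,0,-0.4]},
  {"gripper": 1,"linear": [0,-0.0005,0],"delta_rot": [0,0,-0.5]},
  {"gripper": 1,"linear": [0,-0.0005,0],"delta_rot": [0,0,-0.6]},
  {"gripper": 1,"linear": [0,-0.0005,0],"delta_rot": [0,0,-0.6]},
])

```text
clock: 11.2
position: [0.5817, 0.0329, 0.0834]
ee_rot: [0.0, 0.494, 0.87, -0.0]
contact_force: [-1.1, -3.6, 1.9]
width: 0.0147
gripper_force: 78.5
```

```bash
python3 st.py
```

```text
11.2 [0.582 0.033 0.083] F [-1.137 -3.577  1.908] M [-0.607  0.042 -0.059] j6 -0.6000047923573263 tau6 0.3246793895959854 yaw 30.833739868773776
```

Call:
send_rows([
  {"gripper": 1,"linear": [0,0,0],"delta_rot": [0,0,-0.1]},
  {"gripper": 1,"linear": [0,0,0],"delta_rot": [0,0,-0.2]},
  {"gripper": 1,"linear": [0,0,0],"delta_rot": [0,0,-0.3]},
  {"gripper": 1,"linear": [0,0,0],"delta_rot": [0,0,-0.4]},
  {"gripper": 1,"linear": [0,0,0],"delta_rot": [0,0,-0.5]},
  {"gripper": 1,"linear": [0,0,0],"delta_rot": [0,0,-0.6]},
  {"gripper": 1,"linear": [0,0,0],"delta_rot": [0,0,-0.6]},
])

```text
clock: 11.9
position: [0.5814, 0.0328, 0.0834]
ee_rot: [0.0, 0.728, 0.685, -0.001]
contact_force: [-1.4, -5.4, 3.0]
width: 0.0148
gripper_force: 78.6
```

```bash
python3 st.py
```

```text
11.9 [0.581 0.033 0.083] F [-1.415 -5.385  2.981] M [-0.905  0.204 -0.09 ] j6 -0.001429804182549969 tau6 0.31915292143821716 yaw -3.451594938007862
```

Call:
send_rows([
  {"gripper": 1,"linear": [0,-0.0005,0],"delta_rot": [0,0,-0.08]},
  {"gripper": 1,"linear": [0,-0.0005,0],"delta_rot": [0,0,-0.16]},
  {"gripper": 1,"linear": [0,-0.0005,0],"delta_rot": [0,0,-0.24]},
  {"gripper": 1,"linear": [0,-0.0005,0],"delta_rot": [0,0,-0.3]},
  {"gripper": 1,"linear": [0,-0.0005,0],"delta_rot": [0,0,-0.3]},
  {"gripper": 1,"linear": [0,-0.0005,0],"delta_rot": [0,0,-0.3]},
])

```text
clock: 12.5
position: [0.5812, 0.0328, 0.0834]
ee_rot: [-0.0, 0.822, 0.569, -0.0]
contact_force: [-2.2, -3.8, 3.8]
width: 0.0148
gripper_force: 78.7
```

```bash
python3 st.py
```

```text
12.5 [0.581 0.033 0.083] F [-2.156 -3.798  3.824] M [-0.688  0.39  -0.079] j6 0.2970429069858637 tau6 -0.03202411578968167 yaw -20.612615126491825
```

Call:
send_rows([
  {"gripper": 1,"linear": [0,0,0],"delta_rot": [0,0,-0.08]},
  {"gripper": 1,"linear": [0,0,0],"delta_rot": [0,0,-0.15]},
  {"gripper": 1,"linear": [0,0,0],"delta_rot": [0,0,-0.15]},
  {"gripper": 1,"linear": [0,0,0],"delta_rot": [0,0,-0.15]},
])

```text
clock: 12.9
position: [0.5812, 0.0328, 0.0834]
ee_rot: [-0.0, 0.863, 0.506, -0.0]
contact_force: [-3.0, -3.5, 4.5]
width: 0.0148
gripper_force: 78.9
```

```bash
python3 st.py
```

```text
12.9 [0.581 0.033 0.083] F [-3.02  -3.52   4.456] M [-0.755  0.478 -0.063] j6 0.44732170183770015 tau6 -0.08639199659228325 yaw -29.225332680561856
```

Call:
send_rows([
  {"gripper": 1,"linear": [0,0,0],"delta_rot": [0,0,-0.08]},
  {"gripper": 1,"linear": [0,0,0],"delta_rot": [0,0,-0.15]},
  {"gripper": 1,"linear": [0,0,0],"delta_rot": [0,0,-0.15]},
  {"gripper": 1,"linear": [0,0,0],"delta_rot": [0,0,-0.15]},
])

```text
clock: 13.3
position: [0.5812, 0.0328, 0.0834]
ee_rot: [-0.0, 0.898, 0.44, -0.001]
contact_force: [-3.5, -4.7, 4.5]
width: 0.015
gripper_force: 78.9
```

```bash
python3 st.py
```

```text
13.3 [0.581 0.033 0.083] F [-3.55  -4.684  4.524] M [-0.813  0.467 -0.063] j6 0.5973880046135376 tau6 -0.08074649143964052 yaw -37.820704800171924
```

Call:
send_rows([
  {"gripper": 1,"linear": [0,0,0],"delta_rot": [0,0,-0.05]},
  {"gripper": 1,"linear": [0,0,0],"delta_rot": [0,0,-0.1]},
  {"gripper": 1,"linear": [0,0,0],"delta_rot": [0,0,-0.1]},
  {"gripper": 1,"linear": [0,0,0],"delta_rot": [0,0,-0.1]},
])

```text
clock: 13.7
position: [0.5811, 0.0328, 0.0834]
ee_rot: [-0.0, 0.919, 0.394, -0.001]
contact_force: [-3.9, -3.4, 5.3]
width: 0.0149
gripper_force: 78.9
```

```bash
python3 st.py
```

```text
13.7 [0.581 0.033 0.083] F [-3.858 -3.357  5.322] M [-0.804  0.523 -0.041] j6 0.6972369327553202 tau6 -0.04011568031273782 yaw -43.5388663371132
```

Call:
send_rows([
  {"gripper": 1,"linear": [0,0,0],"delta_rot": [0,0,-0.05]},
  {"gripper": 1,"linear": [0,0,0],"delta_rot": [0,0,-0.1]},
  {"gripper": 1,"linear": [0,0,0],"delta_rot": [0,0,-0.1]},
  {"gripper": 1,"linear": [0,0,0],"delta_rot": [0,0,-0.1]},
])

```text
clock: 14.1
position: [0.581, 0.0329, 0.0834]
ee_rot: [-0.0, 0.937, 0.348, -0.001]
contact_force: [-3.3, -3.6, 5.5]
width: 0.0148
gripper_force: 79.0
```

```bash
python3 st.py
```

```text
14.1 [0.581 0.033 0.083] F [-3.345 -3.576  5.469] M [-0.827  0.576  0.139] j6 0.7966008691939744 tau6 0.15609996858984232 yaw -49.222384161268145
```

Call:
send_rows([
  {"gripper": 1,"linear": [0,0,0],"delta_rot": [0,0,-0.05]},
  {"gripper": 1,"linear": [0,0,0],"delta_rot": [0,0,-0.08]},
  {"gripper": 1,"linear": [0,0,0],"delta_rot": [0,0,-0.08]},
  {"gripper": 1,"linear": [0,0,0],"delta_rot": [0,0,-0.08]},
])

```text
clock: 14.5
position: [0.581, 0.0329, 0.0834]
ee_rot: [-0.0, 0.95, 0.311, -0.001]
contact_force: [-2.3, -3.2, 4.6]
width: 0.015
gripper_force: 79.0
```

```bash
python3 st.py
```

```text
14.5 [0.581 0.033 0.083] F [-2.339 -3.214  4.565] M [-0.737  0.557  0.307] j6 0.8762242701633495 tau6 0.2895847801119089 yaw -53.780941264387494
```

Call:
send_rows([
  {"gripper": 1,"linear": [0,0,0],"delta_rot": [0,0,-0.05]},
  {"gripper": 1,"linear": [0,0,0],"delta_rot": [0,0,-0.08]},
  {"gripper": 1,"linear": [0,0,0],"delta_rot": [0,0,-0.08]},
  {"gripper": 1,"linear": [0,0,0],"delta_rot": [0,0,-0.08]},
])

```text
clock: 14.9
position: [0.581, 0.0329, 0.0834]
ee_rot: [-0.0, 0.962, 0.273, -0.001]
contact_force: [-3.1, -3.0, 4.3]
width: 0.0151
gripper_force: 79.0
```

```bash
python3 st.py
```

```text
14.9 [0.581 0.033 0.083] F [-3.134 -2.958  4.275] M [-0.751  0.615  0.327] j6 0.9562417664671745 tau6 0.29025779105722904 yaw -58.36495941699564
```

Call:
send_rows([
  {"gripper": 1,"linear": [0,0,0],"delta_rot": [0,0,-0.05]},
  {"gripper": 1,"linear": [0,0,0],"delta_rot": [0,0,-0.08]},
])

```text
clock: 15.1
position: [0.5809, 0.033, 0.0834]
ee_rot: [0.0, 0.972, 0.233, -0.001]
contact_force: [-3.0, -2.4, 5.1]
width: 0.015
gripper_force: 79.1
```

```bash
python3 st.py
```

```text
15.1 [0.581 0.033 0.083] F [-2.951 -2.392  5.145] M [-0.698  0.615  0.394] j6 1.0374558497618498 tau6 0.21981327328830957 yaw -63.01276332713152
```

Call:
send_rows([
  {"gripper": 1,"linear": [0,0,0],"delta_rot": [0,0,0]},
  {"gripper": 1,"linear": [0,0,0],"delta_rot": [0,0,0]},
])

```text
clock: 15.3
position: [0.5809, 0.0329, 0.0834]
ee_rot: [-0.0, 0.972, 0.234, -0.001]
contact_force: [-3.6, -2.8, 5.5]
width: 0.0151
gripper_force: 79.0
```

```bash
python3 st.py; python3 -c "
from h import *
im=grab('wrist','w4')
cv2.imwrite('pics/w4b.png',cv2.resize(im['pixels'],(800,500),interpolation=cv2.INTER_CUBIC))"
```

```text
15.3 [0.581 0.033 0.083] F [-3.565 -2.809  5.55 ] M [-0.744  0.622  0.28 ] j6 1.0362235942135796 tau6 0.290500083938241 yaw -62.94760539372338
```

View pics/w4b.png

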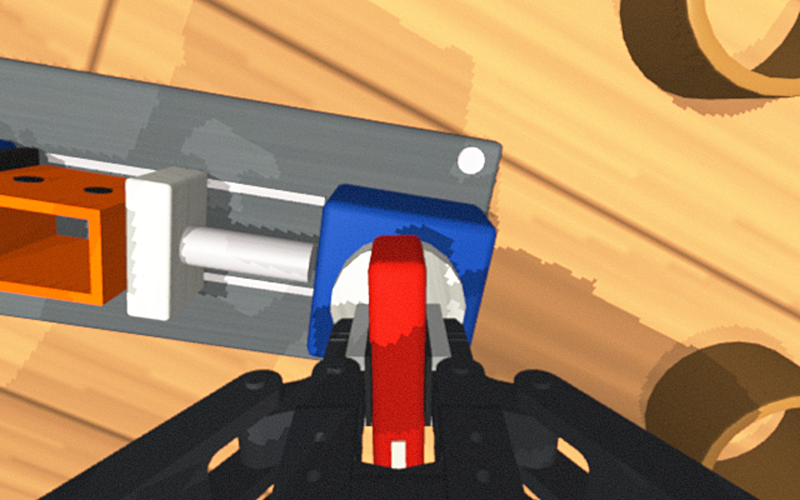

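The jaw is pressing on the beam. Torque peaks at about 0.4 N m while turning and holds 0.28 at the pause, so the clutch is slipping. I'll stop here and release.

Call:
send_rows([
  {"gripper": -1,"linear": [0,0,0],"delta_rot": [0,0,0]},
  {"gripper": -1,"linear": [0,0,0],"delta_rot": [0,0,0]},
  {"gripper": -1,"linear": [0,0,0],"delta_rot": [0,0,0]},
  {"gripper": -1,"linear": [0,0,0],"delta_rot": [0,0,0]},
  {"gripper": -1,"linear": [0,0,0],"delta_rot": [0,0,0]},
  {"gripper": -1,"linear": [0,0,0],"delta_rot": [0,0,0]},
  {"gripper": -1,"linear": [0,0,0],"delta_rot": [0,0,0]},
])

```text
clock: 16.05
position: [0.5818, 0.033, 0.0833]
ee_rot: [0.0, 0.973, 0.232, 0.0]
contact_force: [0.1, 0.1, 0.5]
width: 0.085
gripper_force: 0.0
```

Call:
send_rows([
  {"gripper": -1,"linear": [0,0,0.03],"delta_rot": [0,0,0]},
  {"gripper": -1,"linear": [0,0,0.07],"delta_rot": [0,0,0]},
  {"gripper": -1,"linear": [0,0,0.11],"delta_rot": [0,0,0]},
  {"gripper": -1,"linear": [-0.02,0,0.14],"delta_rot": [0,0,0]},
  {"gripper": -1,"linear": [-0.04,0.02,0.15],"delta_rot": [0,0,0]},
  {"gripper": -1,"linear": [-0.04,0.02,0.15],"delta_rot": [0,0,0]},
  {"gripper": -1,"linear": [-0.04,0.02,0.15],"delta_rot": [0,0,0]},
])

```text
clock: 16.75
position: [0.5417, 0.0531, 0.2337]
ee_rot: [0.0, 0.973, 0.232, 0.001]
contact_force: [0.0, -0.3, -0.9]
width: 0.0856
gripper_force: 0.0
```

```bash
python3 st.py; python3 -c "
from h import *
im=grab('wrist','w5')
cv2.imwrite('pics/w5b.png',cv2.resize(im['pixels'],(800,500),interpolation=cv2.INTER_CUBIC))"
```

```text
16.75 [0.542 0.053 0.234] F [ 0.032 -0.317 -0.93 ] M [-0.022 -0.046 -0.012] j6 1.0723111022392924 tau6 0.007842302438803017 yaw -63.15032728792242
```

View pics/w5b.png

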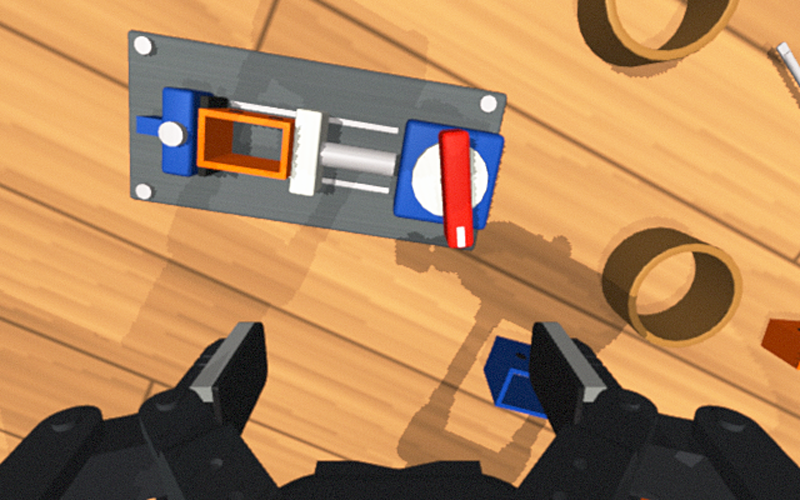

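The wrist view shows the beam held between jaw (310,150) and pad (200,140), square to both. The handle is released. I'll check the slip against the collar line in a crop.

```bash
python3 -c "
from h import *
im=cv2.imread('pics/w5.png')
c=cv2.resize(im[90:205,310:410],None,fx=5,fy=5,interpolation=cv2.INTER_CUBIC)
hsv=cv2.cvtColor(c,cv2.COLOR_BGR2HSV); hsv[...,1]=np.clip(hsv[...,1].astype(int)*2,0,255); d=cv2.cvtColor(hsv,cv2.COLOR_HSV2BGR)
d=cv2.convertScaleAbs(d,alpha=.75)
cv2.imwrite('pics/c5.png',d[:575,:500])"
```

```text
(no output)
```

View pics/c5.png

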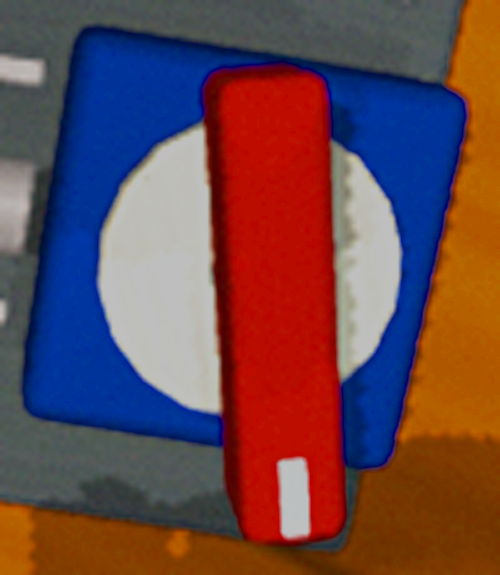

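The collar line stays hidden under the bar, so the slip is small and well below 30°. I'm handing in.

```bash
python3 -c "
from rig import sign_off
print(sign_off())"
```

```text
the job is handed in; nothing more can be done
None
```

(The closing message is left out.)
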